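# Top off the tin display and hold its keeper bar ready

### The arm

A 7-joint arm with a two-finger parallel gripper is mounted at the origin on the work surface. World frame = base frame: x ahead of the robot, y to its left, z up, the work surface at z = 0. Lengths are in m, angles in degrees, forces in N, time in s.
With the tool pointing down it reaches from about 0.425 to 0.875 m from the base axis. Payload 8.4 kg.
Tool frame: the origin (TCP) lies on the centre line of the jaws, within the pads' length; the fingertips stand 17 mm ahead of it and the grasp point (between the pads) lies 2 mm behind it; z points along the fingers, y is the line along which they close (so a half turn about z gives the same grasp; the last joint's range is limited). The gripper opens to 87 mm and grips with 3 to 60 N. Pads are 19 mm wide; open, the fingers measure 117 mm over their backs; the gripper's body (75 mm by 190 mm) begins 51 mm behind the grasp point.
Start: joints at [71.264, 19.091, 2.286, 83.961, -0.768, 76.965, -3.352], TCP at [0.147, -0.633, 0.24] pointing down, gripper open.
Joint ranges: [-147.57, 147.57], [-21.85, 119.76], [-74.77, 79.35], [14.55, 137.4], [-85.83, 265.84], [4.83, 119.75], [-152.11, 152.11]. Speed limits (degrees/s): [127.2, 127.2, 159.86, 159.86, 180, 180, 180].

### API

Orientations are given as [roll, pitch, yaw] about the fixed x, y, z axes, in that order (R = Rz(yaw) Ry(pitch) Rx(roll)).
In Python, from station import robot gives the robot as it stands. The module is installed in compiled form; this text tells all that it offers.
- The arm moves only by the shell command python3 -m handwheel 'ROWS'. ROWS is a JSON object of lists of equal length, an entry for each row: "claw": the opening, from -1 (shut) to 1 (fully open); "dp": the shift along the tool's x, y, z in cm, a list of three; "rotation": the turn, a rotation vector about the tool's x, y, z in units of 8 degrees (1.0 is 8 degrees), a list of three. In form: {"claw": [claw, ...], "dp": [[x, y, z], ...], "rotation": [[wx, wy, wz], ...]}. A call has 1 to 20 rows; each row is the pose to reach, as a shift and turn from the pose commanded when the call began, along the tool's axes at that moment; what a row does not reach only later rows make up. A row lasts 1/8 s, in which the tool goes at most 62.5 mm and 10.7 degrees, less where a joint would pass 70% of its speed; a pose out of reach is approached as far as the arm can. A call with a gripper value outside its range is refused whole. The fingers move at their own pace and stop on an object; the grip force is fixed at half the most. Time passes only in rows, so rows that repeat a pose let the fingers close. It gives the time, the measured TCP pose, the force, the opening and the grip force at its end, in the units of the state.
- robot.read_state(): the state, without advancing time (a new reading comes with each control period).
- robot.snapshot(name): name is "scene" or "top"; returns the picture (384x512x3 uint8, red, green, blue); there is no depth.
- robot.get_calibration(name): a dict with "fov_y" (degrees; the focal length in pixels is half the picture's height over the tangent of half this angle, whatever the lens; pixels are square), "cx", "cy" (the principal point, pixels), "eye" and "orientation" of the camera in the world. Camera axes: x right, y down, z forward; pixel columns grow to the right and rows downward; lengths in m; the calibration is good to about 2 mm. A picture is of the moment at which its call begins. get_calibration takes no time and is no camera call.
- robot.job_done(): hands the job in; it is judged then, once.
The state is a dict: "time_s": time; "joint_positions": joint angles; "dq": joint speeds; "effort": joint torques, N m; "position": TCP position; "ee_rot": TCP orientation; "ft_force": force on the tool from outside, world axes, zero at the start; "moment": the same for the moment, N m; "opening": finger opening in m; "grasp_force": force on a finger pad.
Only numpy, scipy, OpenCV 4.12 (cv2) and the standard library are available. Lean on these libraries where they do the work, as an engineer would, in place of code of your own. Each camera call takes 0.05 s, during which the arm holds its last target. There are 200 camera calls.

### The job

Finish the tin pyramid in the display rack: lay the spare tin in the gap on top of the two tins in the rack, lying the same way as they do, and let go of it. Then pick up the keeper bar by its balance point and hold it level, lengthwise over the middle of the rack, about 4 cm above the tops of both forked posts, for a colleague to fit: finish while still holding it there, still. Do not let the bar touch the rack or the tins, and leave everything else on the counter where it is.

Things in the scene. Friction and masses are not known exactly. Their poses are not given: they have to be found in the camera images.
- rack: wooden display rack, fixed. Origin at the centre of its underside, x along the two tins lying in it, z up. Base board 140 x 114 x 8 mm; side walls to 34 mm height, 102 mm apart inside (along y). A forked post at each end (x = +58 and -58 mm, y = 0), inner faces 106 mm apart. A third tin resting in the gap on the two has its centre about 76 mm and its top 101 mm above the counter.
- post_a (a point): fork of the rack's post at its +x end: point in the middle of the notch floor, 106 mm above the counter. The post is 10 mm thick (along the rack's x) and 32 mm wide; the notch is 20 mm wide, open upward, and its two prongs end 118 mm above the counter.
- post_b (a point): the same point of the equal post at the rack's -x end.
- tin_left: plain aluminium tin, a closed cylinder 50 mm in diameter and 84 mm long, lying on its side, 0.12 kg or so; origin at its centre, x along its axis (y and z turn with it as it rolls). Lies in the rack on its +y side, its centre 33 mm above the counter.
- tin_right: plain aluminium tin, a closed cylinder 50 mm in diameter and 84 mm long, lying on its side, 0.12 kg or so; origin at its centre, x along its axis (y and z turn with it as it rolls). Lies in the rack on its -y side, its centre 33 mm above the counter.
- tin_spare: plain aluminium tin, a closed cylinder 50 mm in diameter and 84 mm long, lying on its side, 0.12 kg or so; origin at its centre, x along its axis (y and z turn with it as it rolls). The tin outside the rack: it lies across the cradle with its centre 31 mm above the counter.
- cradle: small fixed plywood board, 70 x 60 mm and 6 mm thick, with two 6 mm high strips along x (outer edges 48 mm apart) that keep the spare tin from rolling. Origin at the centre of its underside, x along the spare tin.
- keeper: keeper bar, loose cast aluminium, about 0.24 kg, 196 mm long, lying flat: a straight bar 14 mm wide, 18 high, with a block (30 mm long, 40 wide, 34 high) at one end, undersides flush. Origin on the underside at the middle of the 196 mm, x towards the block (x = 68 to 98 mm), z up. Balances 33 mm from the middle towards the block. Either end may go over either post.
- keeper_balance (a point): the keeper bar's balance point along its length: inside the bar, 33 mm from the middle towards the block, 9 mm above the underside; axes as the keeper bar's.
- tape_dispenser: black desktop tape dispenser; a bystander, loose; origin at the centre of its underside
- stapler: dark stapler, 130 mm long, 52 high; a bystander, loose; origin at the centre of its underside
- ink_pad: flat black ink pad, 70 x 55 x 18 mm; a bystander, loose; origin at the centre of its underside
- tape_roll: pale paper tape roll lying flat, 84 mm across, 22 high; a bystander, loose; origin at the centre of its underside
- card_box: cardboard box, 110 x 80 x 35 mm; a bystander, loose; origin at the centre of its underside
- round_pot: round glass pot with steel lid, 60 mm across, 50 high, upright; a bystander, loose; origin at the centre of its underside
- envelope_pack: pack of envelopes, 120 x 90 x 30 mm; a bystander, loose; origin at the centre of its underside
Mind the look-alikes: they are no part of the job. Leave any blue or orange look-alike of the tin_spare alone.

How it is judged (in metres and radians):
On the way:
1. the spare tin rests in the gap on top of the two rack tins, released (z of tin_spare in the frame of rack between 0.07 and 0.081 m and y of tin_spare in the frame of rack between -0.006 and 0.006 m and x of tin_spare in the frame of rack between -0.013 and 0.013 m and angle between the x axis of tin_spare and the x axis of rack, either way round below 0.2 rad and contact force between tin_spare and the fingers below 0.05 N and linear speed of tin_spare below 0.02 m/s and contact force between tin_spare and tin_left above 0.1 N and contact force between tin_spare and tin_right above 0.1 N), for 0.3 s.
At the end, for the whole second after the job is handed in: Spare tin released on both rack tins (6 mm sideways, 13 mm lengthwise, 0.2 rad). Bar gripped within 18 mm of its balance point, still, level to 0.08 rad, along the rack to 0.12 rad, centred to 15 mm lengthwise and 10 mm sideways, underside 126 to 200 mm high, clear of rack and tins (all of step 1 and z of keeper in the frame of rack between 0.126 and 0.2 m and x of keeper in the frame of rack between -0.015 and 0.015 m and y of keeper in the frame of rack between -0.01 and 0.01 m and angle between the x axis of keeper and the x axis of rack, either way round below 0.12 rad and angle between keeper's own z axis and vertical below 0.08 rad and x of the grasp point in the frame of keeper_balance between -0.018 and 0.018 m and contact force between keeper and the fingers above 1 N and linear speed of keeper below 0.02 m/s and contact force between keeper and rack below 0.05 N and contact force between keeper and tin_spare below 0.05 N); the arm keeps its last pose, push and grip.
It fails at once if the keeper bar hits the rack or a tin (contact force between keeper and rack above 1 N or contact force between keeper and tin_left above 1 N or contact force between keeper and tin_right above 1 N or contact force between keeper and tin_spare above 1 N).
It fails at once if a bystander is moved more than 25 mm (distance of any of tape_dispenser, stapler, ink_pad, tape_roll, card_box, round_pot, envelope_pack from where it was at the start of the episode above 0.025 m).
It fails at once if a tin is knocked out of the rack (distance of any of tin_left, tin_right from where it was at the start of the episode above 0.025 m).
It also fails if it takes over 64 s, if anything falls off the work surface, if the arm or the gripper's body presses on something with over 40 N, if the wrist force passes 120 N, or if a joint passes its speed limit or range.

## Working session

There is one attempt and no reset: what is moved stays moved. The work goes in short steps, Python scripts to look and compute and a shell command to move; the robot and the scene stay as the last step left them, time stands still between calls to the robot, and variables do not carry over. Pictures are saved under pics/ and viewed, at most 10 in all, crops included, and the job is handed in when it is done.

```bash
mkdir -p pics && python3 - <<'E'
from station import robot
import cv2
for n in("scene","top"):
    im=robot.snapshot(n); cv2.imwrite(f"pics/{n}0.png",cv2.resize(im[:,:,::-1],(800,600),interpolation=cv2.INTER_CUBIC))
    print(n,robot.get_calibration(n))
s=robot.read_state();print(s)
E
```

```text
scene {'fov_y': 45.86812571787079, 'cx': 258.7814445335658, 'cy': 189.18491876614058, 'eye': array([1.44527624, 0.26049526, 1.09283119]), 'orientation': array([-137.56259549,    0.98792745,  104.81949747])}
top {'fov_y': 54.978809534223195, 'cx': 248.41760260147947, 'cy': 194.8763703675612, 'eye': array([ 0.3618822 , -0.01618452,  1.49096219]), 'orientation': array([-171.30407325,    0.48757774,  -91.10580476])}
{'time_s': 0.1, 'joint_positions': array([71.26313126, 19.12962012,  2.28358286, 84.00583802, -0.76646244,
       76.96498986, -3.35260089]), 'dq': array([ 0.02303715, -0.06444329,  0.05868495, -0.1352419 , -0.10755054,
        0.06507569, -0.01477871]), 'effort': array([ 2.73155114e-03, -6.57807612e+01,  1.33907251e+00, -4.04711187e+01,
       -5.98984142e-02,  4.09205700e-02,  6.12310032e-05]), 'position': array([ 0.14669509, -0.63282318,  0.23872773]), 'ee_rot': array([-1.79915026e+02,  6.69513766e-03,  1.30526731e+01]), 'ft_force': array([-0.20220776,  1.01510305, -0.10563556]), 'moment': array([ 0.02284017, -0.01031773,  0.00842971]), 'grasp_force': 0.0, 'opening': 0.08698491325875977}
```

View pics/scene0.png

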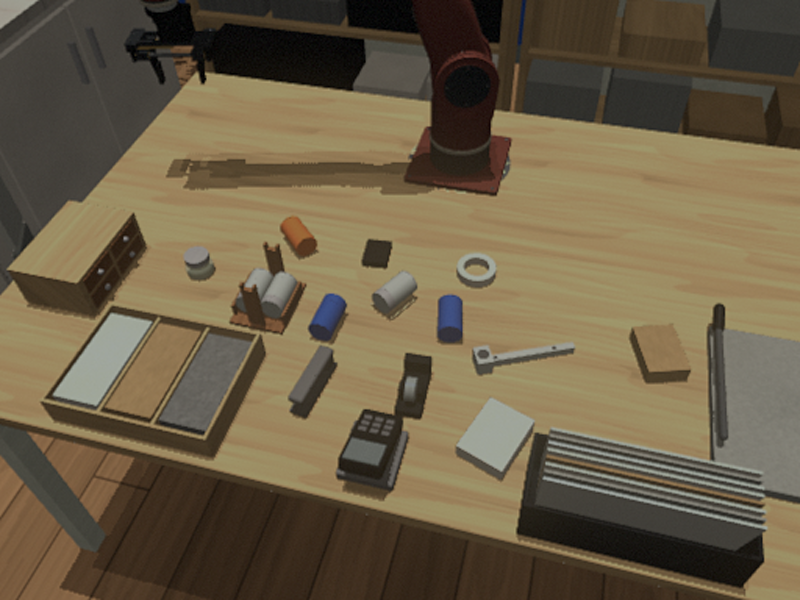

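View pics/top0.png

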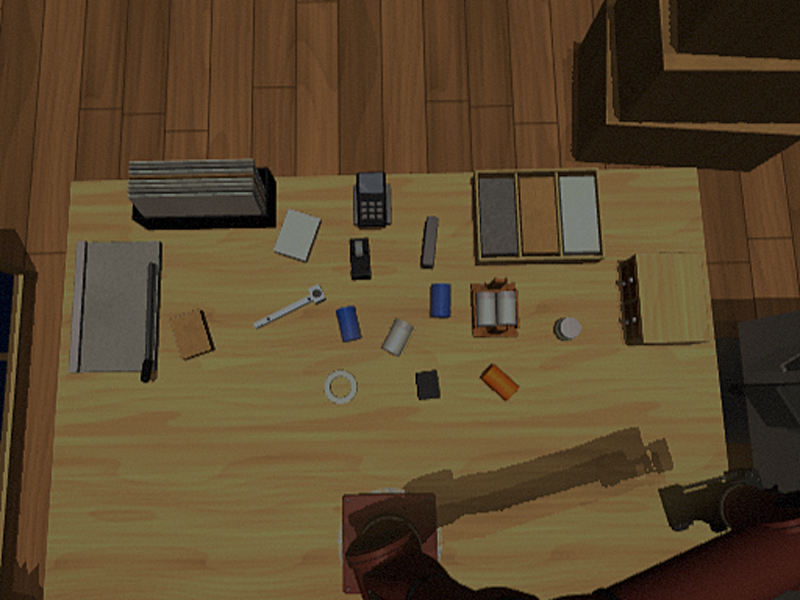

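Top view (800-px scale): the silver tins are the rack pair (486/506,308) and one on a plywood cradle (397,337). The look-alikes are blue (348,323), blue (441,300) and orange (500,381). The silver one at (397,337) is the spare, because it is plain aluminium and on the cradle. The keeper runs from (257,325) to its block at (317,294). I'll confirm this in an enlarged crop.

```bash
cat > h.py <<'E'
import numpy as np, cv2
from scipy.spatial.transform import Rotation as R
from station import robot
def cam(n):
    c=robot.get_calibration(n); f=192/np.tan(np.radians(c['fov_y']/2))
    return c,f,R.from_euler('xyz',c['orientation'],degrees=True).as_matrix()
def ray(n,u,v,z):
    c,f,M=cam(n); d=M@np.array([(u-c['cx'])/f,(v-c['cy'])/f,1]); e=c['eye']
    return e+d*(z-e[2])/d[2]
def proj(n,p):
    c,f,M=cam(n); q=M.T@(np.asarray(p)-c['eye']); return np.array([c['cx']+f*q[0]/q[2],c['cy']+f*q[1]/q[2]])
def crop(n,name,u0,v0,w,h,s):
    im=robot.snapshot(n)[v0:v0+h,u0:u0+w,::-1]
    im=np.clip(im*1.6,0,255).astype('uint8')
    im=cv2.resize(im,None,fx=s,fy=s,interpolation=cv2.INTER_CUBIC)
    for k in range(0,w,10): cv2.line(im,(k*s,0),(k*s,10 if (u0+k)%50 else 20),(0,0,255),1); (k%20==0) and cv2.putText(im,str(u0+k),(k*s,30),0,.35,(0,0,255),1)
    for k in range(0,h,10): cv2.line(im,(0,k*s),(10,k*s),(0,0,255),1); cv2.putText(im,str(v0+k),(12,k*s+4),0,.35,(0,0,255),1)
    cv2.imwrite(f"pics/{name}.png",im)
E
python3 - <<'E'
from h import *
crop("top","t1",235,170,110,80,7)
crop("top","t2",155,175,60,45,13)
E
```

```text
(no output)
```

View pics/t1.png

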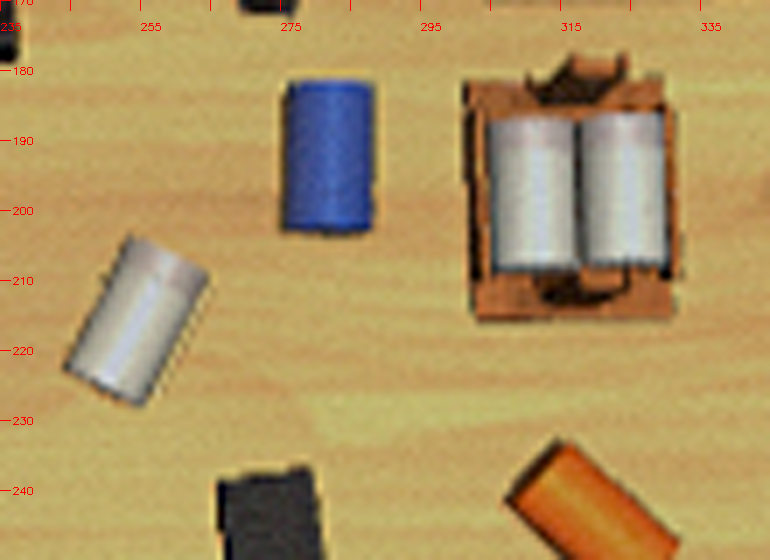

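View pics/t2.png

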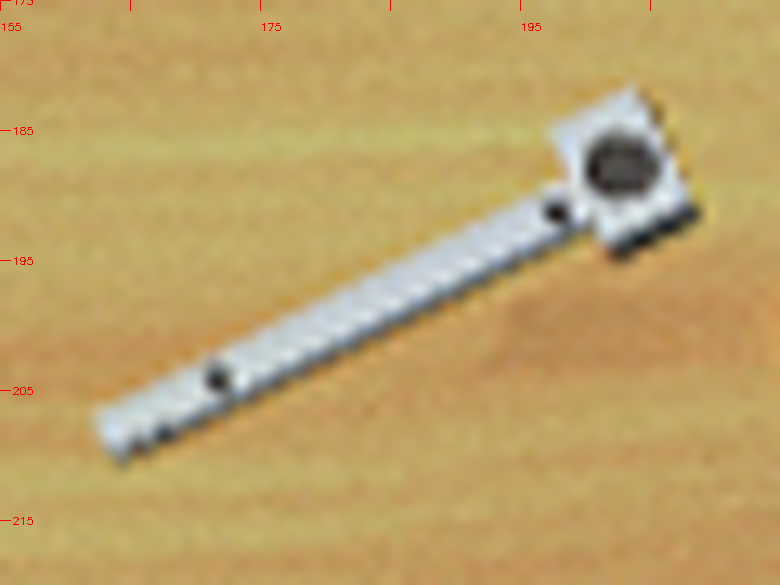

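The crop confirms the silver spare: its corners are at native px (253.6,203.6), (265,209.3), (255,228.3) and (244,222.6). The rack tins span u 305–330, v 186–208. The keeper bar tip is near (163,208.5) and the block's hole near (202.8,187.7). I'll take a second view for cross-checking.

```bash
python3 - <<'E'
from h import *
crop("scene","s1",145,150,125,75,6)
crop("scene","s2",295,210,80,35,10)
E
```

```text
(no output)
```

View pics/s1.png

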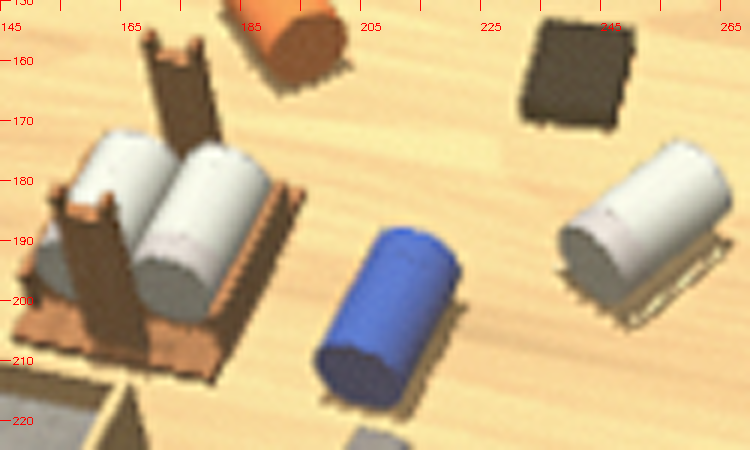

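View pics/s2.png

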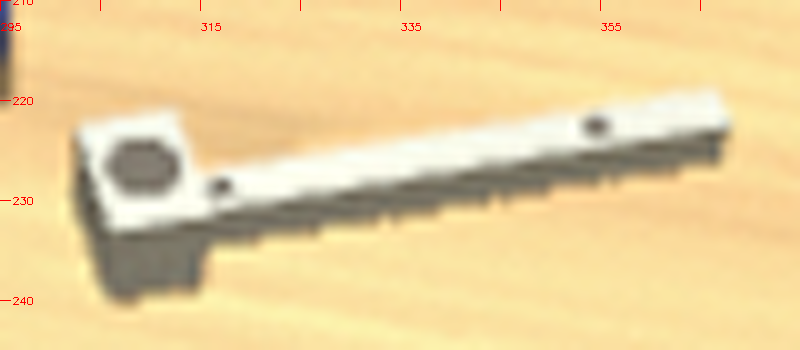

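```bash
cat > fit.py <<'E'
from h import *
from scipy.optimize import least_squares
T1=lambda x,y:(235+(x+.5)/7-.5,170+(y+.5)/7-.5); T2=lambda x,y:(155+(x+.5)/13-.5,175+(y+.5)/13-.5)
S1=lambda x,y:(145+(x+.5)/6-.5,150+(y+.5)/6-.5); S2=lambda x,y:(295+(x+.5)/10-.5,210+(y+.5)/10-.5)
K=[("top",T2(*a),m) for a,m in [((552,130),(68,20,34)),((633,82),(98,20,34)),((692,205),(98,-20,34)),((605,243),(68,-20,34)),((95,408),(-98,7,18)),((122,465),(-98,-7,0))]]
K+=[("scene",S2(*a),m) for a,m in [((108,232),(98,20,34)),((75,130),(98,-20,34)),((178,110),(68,-20,34)),((210,215),(68,20,34)),((715,90),(-98,-7,18)),((728,128),(-98,7,18)),((115,302),(98,20,0)),((198,290),(68,20,0))]]
Rk=[("top",T1(*a),m) for a,m in [((597,66),(58,0,112)),((605,279),(-58,0,112)),((475,320),(-70,57,8)),((678,315),(-70,-57,8)),((662,78),(70,-57,8))]]
Rk+=[("scene",S1(*a),m) for a,m in [((213,384),(70,57,0)),((12,338),(70,-57,4)),((55,188),(63,-16,118)),((113,200),(63,16,118)),((147,38),(-53,-16,118)),((202,45),(-53,16,118))]]
Sp=[("top",T1(*a),m) for a,m in [((170,255),(42,0,31)),((101.5,388),(-42,0,31))]]+[("scene",S1(646,219),(0,0,31))]
for n,F,x0 in [("keeper",K,(.55,.2,-60)),("rack",Rk,(.6,-.25,0)),("spare",Sp,(.5,-.05,-30))]:
    for c in ("top","scene",None):
        G=[g for g in F if c in(None,g[0])]
        if len(G)<2: continue
        def r(p):
            Q=R.from_euler('z',p[2],degrees=True).as_matrix()
            return np.concatenate([proj(a,Q@(np.array(m)/1000)+[p[0],p[1],0])-px for a,px,m in G])
        s=least_squares(r,x0,x_scale=(.01,.01,1)); print(n,c,s.x.round(4),s.fun.reshape(-1,2).round(1).tolist())
    if n=="spare": print(ray("scene",*S1(646,219),.031))
E
python3 fit.py
```

```text
keeper top [  0.584    0.2512 -64.4114] [[-0.2, -0.0], [0.3, 0.3], [0.1, -0.4], [-0.0, 0.0], [-0.3, 0.4], [0.2, -0.4]]
keeper scene [  0.5868   0.2507 -64.2838] [[0.3, 0.2], [0.1, -0.2], [-0.4, 0.1], [0.1, 0.2], [0.0, 0.0], [0.4, -0.2], [-1.1, 0.1], [0.5, -0.3]]
keeper None [  0.5857   0.2509 -64.274 ] [[-0.2, -0.5], [0.3, -0.1], [0.1, -0.8], [0.1, -0.4], [-0.2, 0.0], [0.3, -0.8], [0.4, -0.1], [0.2, -0.5], [-0.2, -0.1], [0.2, -0.1], [0.1, -0.3], [0.4, -0.5], [-1.0, -0.2], [0.6, -0.6]]
rack top [ 0.5708 -0.2813  0.0379] [[0.0, -0.1], [0.4, -0.2], [0.1, 0.1], [-0.5, 0.3], [-0.1, -0.1]]
rack scene [ 0.5704 -0.2795 -1.2111] [[0.6, -0.2], [0.6, -0.7], [-0.6, 0.5], [-0.4, 0.5], [-0.2, -0.4], [0.1, 0.2]]
rack None [ 0.5705 -0.2804 -0.4505] [[-0.1, -0.0], [0.1, -0.1], [-0.2, 0.1], [-0.9, 0.5], [-0.1, 0.1], [0.7, -0.4], [0.5, -0.5], [-0.7, 0.6], [-0.4, 0.5], [-0.7, -0.5], [-0.4, 0.1]]
spare top [  0.5023  -0.0286 -28.3968] [[-0.1, 0.1], [0.1, -0.1]]
spare None [  0.5026  -0.0289 -28.3968] [[0.0, 0.0], [0.1, -0.2], [0.2, -0.1]]
[ 0.50330383 -0.02923808  0.031     ]
```

```bash
cat > plan.py <<'E'
import sys,json
from h import *
def plan(cmd,tg):  # (x,y,z,yaw) tool straight down
    Q=lambda y:R.from_euler('xyz',[180,0,y],degrees=True)
    for t in tg:
        d=Q(cmd[3]).inv().apply(np.array(t[:3])-cmd[:3])*100
        print(t,'dp',d.round(2).tolist(),'rot z',round(-(t[3]-cmd[3])/8,3))
if __name__=="__main__": a=json.loads(sys.argv[1]); plan(a[0],a[1:])
E
python3 plan.py '[[0.147,-0.633,0.24,13.05],[0.42,-0.45,0.24,0],[0.5026,-0.0289,0.24,-28.4]]'
```

```text
[0.42, -0.45, 0.24, 0] dp [30.73, -11.66, -0.0] rot z 1.631
[0.5026, -0.0289, 0.24, -28.4] dp [48.28, -50.82, -0.0] rot z 5.181
```

```bash
python3 -m handwheel '{"claw":[1,1,1,1,1,1,1,1,1,1,1,1,1,1,1,1,1,1,1],"dp":[[5,-2,0],[10,-4,0],[15,-6,0],[20,-8,0],[26,-10,0],[31,-12,0],[33,-17,0],[35,-22,0],[37,-27,0],[40,-32,0],[42,-37,0],[44,-42,0],[46,-47,0],[48.3,-50.8,0],[48.3,-50.8,0],[48.3,-50.8,0],[48.3,-50.8,0],[48.3,-50.8,0],[48.3,-50.8,0]],"rotation":[[0,0,0.4],[0,0,0.8],[0,0,1.2],[0,0,1.6],[0,0,2],[0,0,2.4],[0,0,2.8],[0,0,3.2],[0,0,3.6],[0,0,4],[0,0,4.4],[0,0,4.8],[0,0,5.18],[0,0,5.18],[0,0,5.18],[0,0,5.18],[0,0,5.18],[0,0,5.18],[0,0,5.18]]}'
```

```text
time_s: 2.68
position: [0.5025, -0.0298, 0.2396]
ee_rot: [180.0, 0.0, -28.4]
ft_force: [-0.6, 0.1, -0.8]
opening: 0.0867
grasp_force: 0.0
```

```bash
python3 -m handwheel '{"claw":[1,1,1,1,1,1,1,1,1,-1,-1,-1,-1,-1,-1,-1,-1],"dp":[[0,0,4],[0,0,8],[0,0,12],[0,0,15],[0,0,17],[0,0,19],[0,0,20.3],[0,0,20.3],[0,0,20.3],[0,0,20.3],[0,0,20.3],[0,0,20.3],[0,0,20.3],[0,0,20.3],[0,0,20.3],[0,0,20.3],[0,0,20.3]],"rotation":[[0,0,0],[0,0,0],[0,0,0],[0,0,0],[0,0,0],[0,0,0],[0,0,0],[0,0,0],[0,0,0],[0,0,0],[0,0,0],[0,0,0],[0,0,0],[0,0,0],[0,0,0],[0,0,0],[0,0,0]]}' && python3 plan.py '[[0.5025,-0.0298,0.037,-28.4],[0.5025,-0.0298,0.18,-28.4],[0.5705,-0.2804,0.18,-0.45]]'
```

```text
time_s: 4.8
position: [0.5026, -0.0293, 0.0365]
ee_rot: [180.0, 0.0, -28.4]
ft_force: [-1.0, -0.2, 1.0]
opening: 0.0495
grasp_force: 30.0
[0.5025, -0.0298, 0.18, -28.4] dp [0.0, 0.0, -14.3] rot z -0.0
[0.5705, -0.2804, 0.18, -0.45] dp [17.9, 18.81, -14.3] rot z -3.494
```

```bash
python3 -m handwheel '{"claw":[-1,-1,-1,-1,-1,-1,-1,-1,-1,-1,-1,-1,-1,-1,-1,-1,-1,-1],"dp":[[0,0,-1.5],[0,0,-4],[0,0,-8],[0,0,-12],[0,0,-14.3],[2,2,-14.3],[4.5,4.7,-14.3],[7,7.3,-14.3],[9.5,10,-14.3],[12,12.6,-14.3],[14,14.7,-14.3],[16,16.8,-14.3],[17.2,18,-14.3],[17.9,18.8,-14.3],[17.9,18.8,-14.3],[17.9,18.8,-14.3],[17.9,18.8,-14.3],[17.9,18.8,-14.3]],"rotation":[[0,0,0],[0,0,0],[0,0,0],[0,0,0],[0,0,0],[0,0,-0.4],[0,0,-0.8],[0,0,-1.2],[0,0,-1.6],[0,0,-2],[0,0,-2.4],[0,0,-2.8],[0,0,-3.2],[0,0,-3.49],[0,0,-3.49],[0,0,-3.49],[0,0,-3.49],[0,0,-3.49]]}' && python3 - <<'E'
from h import *
import cv2
def c(n,u0,v0,w,h,s):
    im=np.clip(robot.snapshot(n)[v0:v0+h,u0:u0+w,::-1]*1.6,0,255).astype('uint8'); return cv2.resize(im,None,fx=s,fy=s,interpolation=cv2.INTER_CUBIC)
a=c("scene",135,120,80,115,5);b=c("top",280,160,80,115,5)
cv2.imwrite("pics/m1.png",np.hstack([a,b]))
E
```

```text
time_s: 7.05
position: [0.5707, -0.2792, 0.1797]
ee_rot: [-180.0, -0.0, -0.4]
ft_force: [0.0, -0.0, -1.2]
opening: 0.0495
grasp_force: 30.0
```

View pics/m1.png

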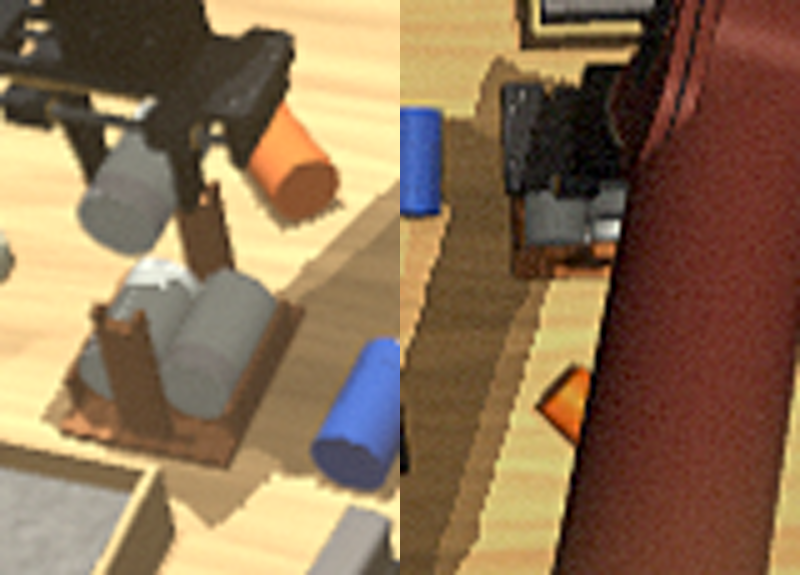

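The spare is held above the rack, and its near face centre is at about crop (125,217), i.e. native (160,163). I'll check that against the prediction.

```bash
python3 - <<'E'
from h import *
for p in [(.6127,-.2792,.174),(.6127,-.2792+.025,.174),(.6127,-.2792-.025,.174),(.6127,-.2792,.149),(.6127,-.2792,.199)]: print(((proj("scene",p)-[135,120])*5).round())
E
python3 plan.py '[[0.5705,-0.2792,0.1797,-0.4],[0.5705,-0.2804,0.0815,-0.45]]'
```

```text
[115. 221.]
[155. 229.]
[ 75. 214.]
[122. 252.]
[107. 190.]
[0.5705, -0.2804, 0.0815, -0.45] dp [0.0, 0.12, 9.82] rot z 0.006
```

```bash
python3 -m handwheel '{"claw":[-1,-1,-1,-1,-1,-1,-1,-1,-1,-1,-1,-1,-1],"dp":[[0,0.1,1.5],[0,0.1,4],[0,0.1,6.5],[0,0.1,8],[0,0.1,8.8],[0,0.1,9.2],[0,0.1,9.4],[0,0.1,9.55],[0,0.1,9.7],[0,0.1,9.75],[0,0.1,9.75],[0,0.1,9.75],[0,0.1,9.75]],"rotation":[[0,0,0],[0,0,0],[0,0,0],[0,0,0],[0,0,0],[0,0,0],[0,0,0],[0,0,0],[0,0,0],[0,0,0],[0,0,0],[0,0,0],[0,0,0]]}'
```

```text
time_s: 8.78
position: [0.5708, -0.281, 0.0824]
ee_rot: [180.0, -0.0, -0.5]
ft_force: [-0.4, -1.3, 1.7]
opening: 0.0494
grasp_force: 30.0
```

```bash
python3 -m handwheel '{"claw":[-1,-1,-1],"dp":[[0,0,0.05],[0,0,0.05],[0,0,0.05]],"rotation":[[0,0,0],[0,0,0],[0,0,0]]}'
```

```text
time_s: 9.15
position: [0.5708, -0.2814, 0.0822]
ee_rot: [179.9, -0.0, -0.5]
ft_force: [-1.3, -2.3, 5.2]
opening: 0.0493
grasp_force: 30.0
```

```bash
python3 -m handwheel '{"claw":[-1,-1,0.3,1,1,1,1,1,1,1,1,1,1,1,1,1,1],"dp":[[0,0.1,0],[0,0.1,0],[0,0.1,0],[0,0.1,0],[0,0.1,0],[0,0.1,0],[0,0.1,0],[0,0.1,0],[0,0.1,0],[0,0.1,-0.5],[0,0.1,-2],[0,0.1,-4],[0,0.1,-8],[0,0.1,-12],[0,0.1,-15],[0,0.1,-15],[0,0.1,-15]],"rotation":[[0,0,0],[0,0,0],[0,0,0],[0,0,0],[0,0,0],[0,0,0],[0,0,0],[0,0,0],[0,0,0],[0,0,0],[0,0,0],[0,0,0],[0,0,0],[0,0,0],[0,0,0],[0,0,0],[0,0,0]]}' && python3 plan.py '[[0.5705,-0.282,0.232,-0.45],[0.6,0.2212,0.232,115.7]]'
```

```text
time_s: 11.28
position: [0.5705, -0.2817, 0.232]
ee_rot: [180.0, -0.0, -0.5]
ft_force: [-0.3, -0.4, -0.5]
opening: 0.0871
grasp_force: 0.0
[0.6, 0.2212, 0.232, 115.7] dp [2.55, -50.34, -0.0] rot z -14.519
```

```bash
python3 -m handwheel '{"claw":[1,1,1,1,1,1,1,1,1,1,1,1,1,1,1,1,1,1,1,1],"dp":[[0.2,-3,0],[0.4,-6,0],[0.6,-10,0],[0.8,-14,0],[1,-18,0],[1.2,-22,0],[1.4,-26,0],[1.6,-30,0],[1.8,-34,0],[2,-38,0],[2.2,-42,0],[2.3,-45,0],[2.5,-48,0],[2.5,-50,0],[2.5,-50.3,0],[2.5,-50.3,0],[2.5,-50.3,0],[2.5,-50.3,0],[2.5,-50.3,0],[2.5,-50.3,0]],"rotation":[[0,0,-1],[0,0,-2],[0,0,-3],[0,0,-4],[0,0,-5],[0,0,-6],[0,0,-7],[0,0,-8],[0,0,-9],[0,0,-10],[0,0,-11],[0,0,-12],[0,0,-13],[0,0,-14],[0,0,-14.5],[0,0,-14.5],[0,0,-14.5],[0,0,-14.5],[0,0,-14.5],[0,0,-14.5]]}' && python3 - <<'E'
from h import *
def c(n,u0,v0,w,h,s):
    im=np.clip(robot.snapshot(n)[v0:v0+h,u0:u0+w,::-1]*1.6,0,255).astype('uint8'); return cv2.resize(im,None,fx=s,fy=s,interpolation=cv2.INTER_CUBIC)
a=c("scene",140,145,60,75,6);b=c("top",285,165,60,75,6)
cv2.imwrite("pics/m2.png",np.hstack([a,b]))
E
```

```text
time_s: 13.78
position: [0.5998, 0.2209, 0.2317]
ee_rot: [180.0, 0.0, 115.5]
ft_force: [1.0, -0.6, 0.6]
opening: 0.087
grasp_force: 0.0
```

View pics/m2.png

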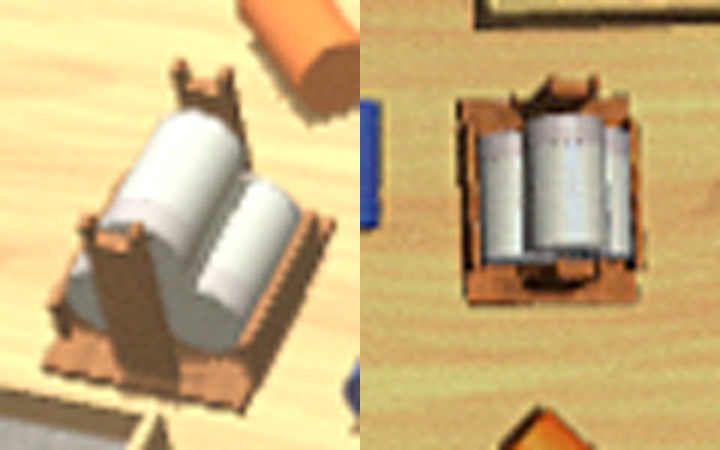

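The spare tin rests in the gap: in the top crop it is centred at about (565,185) between the posts at (574,88) and (576,270), and it is aligned with the rack tins. Next I'll grasp the keeper.

```bash
python3 -m handwheel '{"claw":[1,1,1,1,1,1,1,1,1,-1,-1,-1,-1,-1,-1,-1,-1,-1,-1],"dp":[[0,0,3],[0,0,7],[0,0,11],[0,0,15],[0,0,18],[0,0,20],[0,0,20.8],[0,0,21.2],[0,0,21.2],[0,0,21.2],[0,0,21.2],[0,0,21.2],[0,0,21.2],[0,0,21.2],[0,0,21.2],[0,0,21.2],[0,0,21.2],[0,0,21.2],[0,0,21.2]],"rotation":[[0,0,0],[0,0,0],[0,0,0],[0,0,0],[0,0,0],[0,0,0],[0,0,0],[0,0,0],[0,0,0],[0,0,0],[0,0,0],[0,0,0],[0,0,0],[0,0,0],[0,0,0],[0,0,0],[0,0,0],[0,0,0],[0,0,0]]}'
```

```text
time_s: 16.25
position: [0.5993, 0.2208, 0.0195]
ee_rot: [-179.9, 0.0, 115.5]
ft_force: [-3.7, -1.6, 3.9]
opening: 0.0139
grasp_force: 30.0
```

```bash
python3 -m handwheel '{"claw":[-1,-1,-1,-1,-1,-1,-1,-1,-1,-1,-1],"dp":[[0,0,-0.5],[0,0,-1.5],[0,0,-4],[0,0,-8],[0,0,-12],[0,0,-16],[0,0,-19],[0,0,-21],[0,0,-22],[0,0,-22],[0,0,-22]],"rotation":[[0,0,0],[0,0,0],[0,0,0],[0,0,0],[0,0,0],[0,0,0],[0,0,0],[0,0,0],[0,0,0],[0,0,0],[0,0,0]]}' && python3 plan.py '[[0.5998,0.2208,0.240,115.5],[0.6035,-0.281,0.240,179.5],[0.6035,-0.281,0.176,179.5]]';python3 -c "
from station import robot
print(robot.read_state()['moment'])"
```

```text
time_s: 17.62
position: [0.5994, 0.2207, 0.2382]
ee_rot: [-179.9, -0.0, 115.5]
ft_force: [0.4, 0.5, -3.4]
opening: 0.0139
grasp_force: 30.0
[0.6035, -0.281, 0.24, 179.5] dp [-45.45, -21.27, -0.0] rot z -8.0
[0.6035, -0.281, 0.176, 179.5] dp [-45.45, -21.27, 6.4] rot z -8.0
[-0.03978899 -0.14357702 -0.02971668]
```

```bash
python3 -m handwheel '{"claw":[-1,-1,-1,-1,-1,-1,-1,-1,-1,-1,-1,-1,-1,-1,-1,-1,-1,-1,-1,-1],"dp":[[-1,-0.5,0],[-3,-1.4,0],[-6,-2.8,0],[-9,-4.2,0],[-12,-5.6,0],[-15,-7,0],[-18,-8.4,0],[-21,-9.8,0],[-24,-11.2,0],[-27,-12.6,0],[-30,-14,0],[-33,-15.4,0],[-36,-16.8,0],[-39,-18.2,0],[-42,-19.7,0],[-44,-20.6,0],[-45,-21.1,0],[-45.5,-21.3,0],[-45.5,-21.3,0],[-45.5,-21.3,0]],"rotation":[[0,0,-0.2],[0,0,-0.6],[0,0,-1.1],[0,0,-1.6],[0,0,-2.1],[0,0,-2.6],[0,0,-3.1],[0,0,-3.6],[0,0,-4.1],[0,0,-4.6],[0,0,-5.1],[0,0,-5.6],[0,0,-6.1],[0,0,-6.6],[0,0,-7.1],[0,0,-7.6],[0,0,-7.9],[0,0,-8],[0,0,-8],[0,0,-8]]}' && python3 - <<'E'
from h import *
def c(n,u0,v0,w,h,s):
    im=np.clip(robot.snapshot(n)[v0:v0+h,u0:u0+w,::-1]*1.6,0,255).astype('uint8'); return cv2.resize(im,None,fx=s,fy=s,interpolation=cv2.INTER_CUBIC)
a=c("scene",135,105,75,115,5);b=c("top",285,145,75,115,5)
cv2.imwrite("pics/m3.png",np.hstack([a,b]))
E
```

```text
time_s: 20.12
position: [0.6038, -0.2803, 0.2395]
ee_rot: [180.0, -0.0, 179.6]
ft_force: [-0.7, -0.4, -2.0]
opening: 0.0137
grasp_force: 30.0
```

View pics/m3.png

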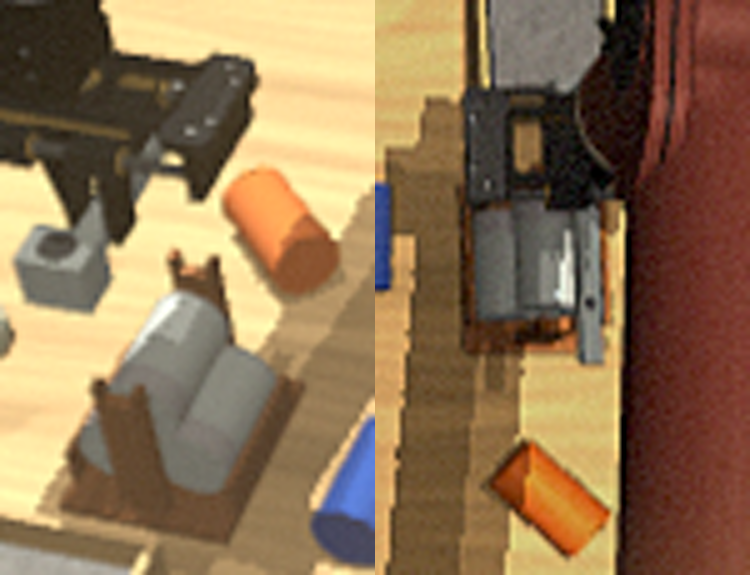

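The bar is held over the rack, with its tip at about top-crop (578–602,362) and block corners in the scene crop at (18,262), (35,225), (103,250) and (98,308). I'll compare these with the prediction.

```bash
python3 - <<'E'
from h import *
o=np.array([.5708,-.2803,.220])
Q=R.from_euler('z',-.4,degrees=True).as_matrix()
for m in [(-98,7,18),(-98,-7,18)]: print('top',((proj("top",o+Q@np.array(m)/1e3)-[285,145]+.5)*5+[375,0]).round())
for m in [(98,20,34),(98,-20,34),(68,-20,34),(68,20,34),(98,20,0),(98,-20,0)]: print('sc',m,((proj("scene",o+Q@np.array(m)/1e3)-[135,105]+.5)*5).round())
E
python3 plan.py '[[0.6038,-0.2803,0.2395,179.6],[0.6035,-0.2808,0.176,179.6]]'
```

```text
top [584. 362.]
top [605. 361.]
sc (98, 20, 34) [ 80. 269.]
sc (98, -20, 34) [ 12. 257.]
sc (68, -20, 34) [ 36. 220.]
sc (68, 20, 34) [103. 232.]
sc (98, 20, 0) [ 92. 314.]
sc (98, -20, 0) [ 25. 302.]
[0.6035, -0.2808, 0.176, 179.6] dp [0.03, -0.05, 6.35] rot z -0.0
```

```bash
python3 -m handwheel '{"claw":[-1,-1,-1,-1,-1,-1,-1,-1,-1,-1,-1,-1,-1,-1],"dp":[[0,-0.1,0.5],[0,-0.1,1.3],[0,-0.1,2.3],[0,-0.1,3.3],[0,-0.1,4.3],[0,-0.1,5.2],[0,-0.1,5.9],[0,-0.1,6.2],[0,-0.1,6.2],[0,-0.1,6.2],[0,-0.1,6.2],[0,-0.1,6.2],[0,-0.1,6.2],[0,-0.1,6.2]],"rotation":[[0,0,0],[0,0,0],[0,0,0],[0,0,0],[0,0,0],[0,0,0],[0,0,0],[0,0,0],[0,0,0],[0,0,0],[0,0,0],[0,0,0],[0,0,0],[0,0,0]]}' && python3 - <<'E'
from h import *
def c(n,u0,v0,w,h,s):
    im=np.clip(robot.snapshot(n)[v0:v0+h,u0:u0+w,::-1]*1.6,0,255).astype('uint8'); return cv2.resize(im,None,fx=s,fy=s,interpolation=cv2.INTER_CUBIC)
a=c("scene",135,105,75,115,5);b=c("top",285,145,75,115,5)
cv2.imwrite("pics/m4.png",np.hstack([a,b]))
E
```

```text
time_s: 21.98
position: [0.6037, -0.2823, 0.1776]
ee_rot: [180.0, -0.0, 179.5]
ft_force: [-0.2, 1.0, -2.5]
opening: 0.0137
grasp_force: 30.0
```

View pics/m4.png

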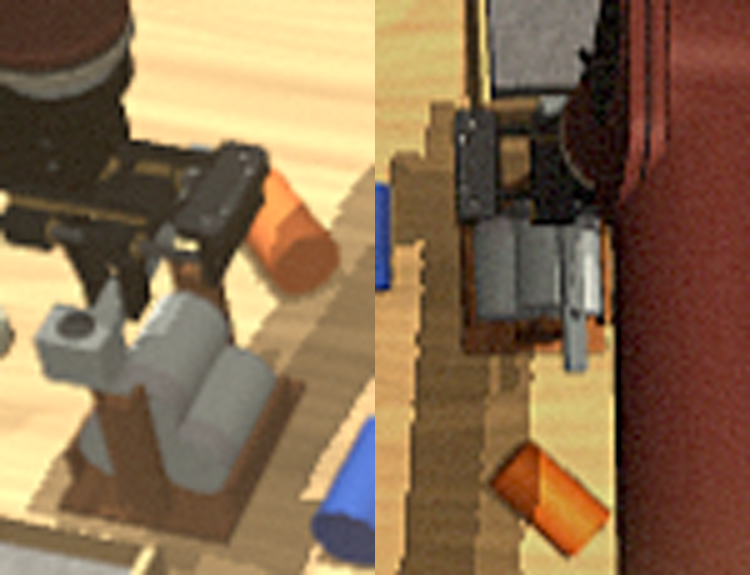

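The bar is level and clear above both posts (block at scene crop (80,345), tip at top crop (575,370)), and the spare tin is still seated. I'm handing the job in.

```bash
python3 -c "
from station import robot
print(robot.job_done())"
```

```text
the job is handed in; nothing more can be done
None
```

I laid the spare tin in the gap on the two rack tins and let go. The keeper bar is held level and still over the rack, about 4 cm above the posts by my estimate. I handed the job in at about 22 s; no verdict came back.

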